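Open the stuck stoneware jar and sort the stationery on the entrance cabinet

TASK

The lid of the grey stoneware jar has stuck: break it loose with a short hard anticlockwise twist, turn it the rest of the way, lift it off and lay it, grip up, flat and centred on the wooden coaster, where it is to stay until I clean it. Sort the stationery lying about: every binder clip right inside the jar, and every marker pen lying flat and lengthwise in the aluminium pen stand. Leave the frog and the steel canister where they are.

Things in the scene. Friction and masses are not known exactly. Their poses are not given: they have to be found in the camera images.
- lid_grip (a point): Stuck jar lid, 0.2 to 0.3 kg: grey disc 150 mm wide, 8 mm thick; on it a round black fluted grip 63 mm wide, 28 mm high; under it a plug 108 mm wide, 22 mm deep, inside the jar. This point: axis, half-way up the grip, 14 mm above the disc's top, 44 mm above the plug's foot; z up. Turns anticlockwise (from above): about 0.8 N m for the first 0.2 rad, then easy; lifts off at 2.0 to 2.65 rad, stop at 2.7.
- jar_mouth (a point): Dark grey stoneware jar, round, 146 mm wide, 95 mm high, held fast by a grip mat. This point: centre of its mouth at rim height. Inside 132 mm wide, narrowed to 114 mm by two ledges 7 to 13 mm below the rim; floor 87 mm below the rim. Two lugs of the lid sit under the ledges, so at the start the lid cannot be lifted or turned clockwise.
- coaster_top (a point): The round wooden coaster, 131 mm across and 8 mm thick, fixed to the top; this point is the centre of its upper face.
- stand_floor (a point): The aluminium pen stand, a low open trough of 180 (x) by 128 (y) mm, 25 mm high, walls 4 mm, that does not move; this point is the centre of its inner floor, 4 mm above the cabinet top; x runs along its length.
- clip1_mid (a point): A large black binder clip (may be absent) standing on its spine, 28 (x) by 60 (y) mm at the foot and narrowing to 9 mm at the jaw 36 mm up; above it the two steel wire handles stand up side by side as one plate 9 mm thick (x), 28 mm wide (y), up to 72 mm above the spine. This point is half-way up, 36 mm above the spine; z points from the spine to the handles. 60 g.
- clip2_mid (a point): A large black binder clip (may be absent) standing on its spine, 28 (x) by 60 (y) mm at the foot and narrowing to 9 mm at the jaw 36 mm up; above it the two steel wire handles stand up side by side as one plate 9 mm thick (x), 28 mm wide (y), up to 72 mm above the spine. This point is half-way up, 36 mm above the spine; z points from the spine to the handles. 60 g.
- clip3_mid (a point): A large black binder clip (may be absent) standing on its spine, 28 (x) by 60 (y) mm at the foot and narrowing to 9 mm at the jaw 36 mm up; above it the two steel wire handles stand up side by side as one plate 9 mm thick (x), 28 mm wide (y), up to 72 mm above the spine. This point is half-way up, 36 mm above the spine; z points from the spine to the handles. 60 g.
- pen1_mid (a point): A thick square-barrelled marker pen (may be absent), grey with a black cap, lying flat: 140 mm long (x, the cap at +x), 18 mm wide (y), 22 mm high. This point is its centre. 40 g.
- pen2_mid (a point): A thick square-barrelled marker pen (may be absent), grey with a black cap, lying flat: 140 mm long (x, the cap at +x), 18 mm wide (y), 22 mm high. This point is its centre. 40 g.
- pen3_mid (a point): A thick square-barrelled marker pen (may be absent), grey with a black cap, lying flat: 140 mm long (x, the cap at +x), 18 mm wide (y), 22 mm high. This point is its centre. 40 g.
- canister_mid (a point): Bystander: a stainless steel canister with a hinged lid, 93 mm across, 132 mm high; this point is half-way up its axis.
- frog_mid (a point): Bystander: a ceramic frog ornament about 90 mm long and 77 mm high; this point is 30 mm above its foot.
Things that resemble listed ones, but are neither listed nor needed, are in the scene too. Leave any orange look-alike of the part that bears lid_grip alone. Leave any pink look-alike of the part that bears pen2_mid alone.

How it is judged:
By the outcome, as a careful person would: the job done as asked, in the order asked, and still so for the second after the job is handed in, with the robot touching nothing.
Of clip1, pen1, clip2, pen2, clip3, pen3 only 4 to 6 are there at a start; the rules pass over those that are not, and their reading is None.
At some moment in a run one of clip1, clip2, clip3, pen1, pen2, pen3 may be knocked a few centimetres aside while the robot is not near it.
Once in a run the grip may slacken for a moment while it holds something.
It also fails if it takes over 210 s, if anything falls off the work surface, if the arm or the gripper's body presses on something with over 40 N, if the wrist force passes 120 N, or if a joint passes its speed limit or range.

ROBOT

A 6-joint arm with a two-finger parallel gripper is mounted at the origin on the work surface. World frame = base frame: x ahead of the robot, y to its left, z up, the work surface at z = 0. Lengths are in mm, angles in rad, forces in N, time in s.
With the tool pointing down it reaches from about 300 to 775 mm from the base axis. Payload 14.6 kg.
Tool frame: the origin (TCP) lies on the centre line of the jaws, within the pads' length; the fingertips stand 11 mm ahead of it and the grasp point (between the pads) lies 8 mm behind it; x points along the fingers, y is the direction in which the jaws open and shut, and the axes are right-handed (so a half turn about x gives the same grasp; the last joint's range is limited). The gripper opens to 94 mm and grips with 3 to 60 N. Pads are 16 mm wide; open, the fingers measure 119 mm over their backs; the gripper's body (75 mm by 177 mm) begins 78 mm behind the grasp point.
Start: joints at [-1.206, 0.3, 1.521, -0, 1.321, -0.067], TCP at [230.17, -499.511, 216.446] pointing down, gripper open.
Joint ranges: [-3.03, 3.03], [-0.79, 2.21], [0.23, 2.52], [-1.04, 4.18], [0, 3.07], [-2.55, 2.55]. Speed limits (rad/s): [2.22, 2.22, 2.57, 3.14, 3.14, 3.14].

INTERFACE

Orientations are given as [roll, pitch, yaw] about the fixed x, y, z axes, in that order (R = Rz(yaw) Ry(pitch) Rx(roll)).
In Python, from cell import manip gives the robot as it stands.
- The arm moves only by the shell command python3 -m handwheel 'ROWS' [OPENING] [FORCE]. ROWS is JSON, a list of rows, each a list of 2 entries, a list of its own where there are three numbers: the shift along the tool's x, y, z in mm, then the turn about the tool's x in rad. In form: [[[x, y, z], spin], ...]. A call has exactly 10 rows; each row shifts and turns the commanded pose from where the row before left it, along the tool's axes as they then stand; what a row does not reach is not made up. A row lasts 1/8 s, in which the tool goes at most 62.5 mm and 10.7 degrees, less where a joint would pass 70% of its speed; a pose out of reach is approached as far as the arm can. A call with a gripper value outside its range is refused whole. OPENING is the closure in counts, from 0 (fully open) to 255 (shut), set as the call begins (- or left out, the last holds). The fingers move at their own pace and stop on an object; FORCE is the grip in N (left out, the last holds). Time passes only in rows, so rows that do not move let the fingers close, or fill a call up. It gives the time, the measured TCP pose, the force and the opening at its end, in the units of the state.
- manip.read_state(): the state, without advancing time (a new reading comes with each control period).
- manip.camera(name): name is "side" or "top"; returns a dict with "pixels" (384x512x3 uint8, red, green, blue), "z_map" (384x512 float32, mm along the optical axis (not along the pixel's ray), 0 where there is no reading), "mtx" (3x3 intrinsics, pixels), "xyz" and "orientation" of the camera in the world. Camera axes: x right, y up, looking along -z (the intrinsics and any distortion apply to the point x, -y, -z); pixel columns grow to the right and rows downward; lengths in mm; the calibration is good to about 2 mm. A picture is of the moment at which its call begins.
- manip.sign_off(): hands the job in, once; it reports no verdict.
Trained networks look in the newest picture that a camera, given by its name, has taken for a name from the list of things; names that differ only in an ending like _2 or _b are one class to them, and where a whole thing is asked for, a point or a joint stands for the part that bears it (a point fixed in the world has none). Each returns a list of dicts, best first, with "confidence" (0 to 1); they miss things now and then, are a little off and sometimes report something else, mostly with a low value. They report only what shows in the picture. A call takes as long as a camera call. They do not tell look-alikes from the thing itself.
- manip.cut_out(target, camera): "region" (384x512 bool, what is visible of it) and "centre" ([column, row] in pixels, amid what is visible of it).
The state is a dict: "clock": time; "joints": joint angles; "qd": joint speeds; "effort": joint torques, N m; "eef_pos": TCP position; "eef_rot": TCP orientation; "wrist_force": force on the tool from outside, world axes, zero at the start; "moment": the same for the moment, N m; "finger_gap": finger opening in mm.
Only numpy, scipy, OpenCV 4.12 (cv2) and the standard library are available. Lean on these libraries where they do the work, as an engineer would, in place of code of your own. Each camera call takes 0.05 s, during which the arm holds its last target. There are 200 camera calls.

## Working session

There is one attempt and no reset: what is moved stays moved. The work goes in short steps, Python scripts to look and compute and a shell command to move; the robot and the scene stay as the last step left them, time stands still between calls to the robot, and variables do not carry over. Pictures are saved under pics/ and viewed, about 12 in all and at most 16, crops included, and the job is handed in when it is done.

```bash
ls; mkdir -p pics; cat > h.py <<'E'
import numpy as np, cv2, json
from scipy.spatial.transform import Rotation as Ro
from cell import manip
def cam(n):
    return manip.camera(n)
def rot(c):
    o=np.array(c["orientation"],float)
    if o.shape==(3,3): return o
    return Ro.from_euler('xyz',o).as_matrix()
def world(c):
    z=c["z_map"].astype(float); K=np.array(c["mtx"]); h,w=z.shape
    u,v=np.meshgrid(np.arange(w),np.arange(h))
    x=(u-K[0,2])/K[0,0]*z; y=(v-K[1,2])/K[1,1]*z
    P=np.stack([x,-y,-z],-1)@rot(c).T+np.array(c["xyz"])
    P[z==0]=np.nan
    return P
def save(c,name,crop=None,s=1):
    im=c["pixels"][:,:,::-1]
    if crop: im=im[crop[1]:crop[3],crop[0]:crop[2]]
    cv2.imwrite("pics/"+name,cv2.resize(im,None,fx=s,fy=s,interpolation=cv2.INTER_CUBIC))
E
python3 - <<'E'
from h import *
s=manip.read_state(); print({k:np.round(v,3).tolist() for k,v in s.items()})
ims=[]
for n in("top","side"):
    c=cam(n); print(n,c["mtx"],c["xyz"],c["orientation"],[k for k in c])
    P=world(c); save(c,n+"0.png",s=1.5)
    for t in ["lid_grip","jar_mouth","coaster_top","stand_floor","clip1_mid","pen1_mid","canister_mid","frog_mid"]:
        try:
            for d in manip.cut_out(t,n):
                m=d["region"]; Q=P[m]; Q=Q[~np.isnan(Q[:,0])]
                col=c["pixels"][m].mean(0).round()
                top=Q[Q[:,2]>np.percentile(Q[:,2],95)-4]
                print(t,round(d["confidence"],2),np.round(d["centre"]),m.sum(),"med",np.median(Q,0).round(),"top",top.mean(0).round(),"rng",np.ptp(Q,axis=0).round(),col)
        except Exception as e: print(t,repr(e))
E
```

```text
pics
{'clock': 0.0, 'joints': [-1.206, 0.3, 1.522, -0.0, 1.321, -0.067], 'qd': [0.0, -0.002, 0.001, 0.001, -0.0, 0.001], 'effort': [0.001, -53.181, -35.273, 0.071, 0.024, -0.0], 'eef_pos': [230.095, -499.279, 215.875], 'eef_rot': [-1.636, 1.57, 1.937], 'wrist_force': [-0.313, -0.393, 0.086], 'moment': [0.017, -0.04, 0.029], 'finger_gap': 93.976}
top [[367.04331703   0.         259.63637203]
 [  0.         367.04331703 186.78983325]
 [  0.           0.           1.        ]] [ 379.04037748  -75.8242872  1246.05026078] [ 0.20546141 -0.00346811 -1.42550033] ['pixels', 'z_map', 'mtx', 'xyz', 'orientation']
lid_grip 0.79 [343. 238.] 1883 med [ 478. -325.  103.] top [ 481. -327.  131.] rng [148. 179. 143.] [90. 85. 75.]
lid_grip 0.6 [408. 243.] 1694 med [ 513. -550.   30.] top [ 514. -554.   58.] rng [154. 163.  69.] [137.  81.  32.]
jar_mouth 0.64 [321. 245.] 280 med [ 454. -264.   23.] top [ 461. -266.   79.] rng [140.  90. 107.] [46. 47. 41.]
jar_mouth 0.34 [132. 153.] 609 med [676. 401.  40.] top [668. 417.  75.] rng [101. 118.  86.] [72. 79. 57.]
stand_floor 0.63 [133. 221.] 2215 med 
[... 1094 characters left out ...]
62. 292. 136.] [68. 65. 58.]
jar_mouth 0.73 [202. 280.] 2069 med [ 487. -395.   42.] top [ 487. -392.   90.] rng [158. 118.  99.] [36. 37. 33.]
coaster_top 0.75 [263. 205.] 734 med [650.  21.   8.] top [651.  24.   9.] rng [130. 143.  14.] [111.  91.  60.]
stand_floor 0.66 [214. 157.] 847 med [461. 363.   8.] top [464. 324.  24.] rng [199. 276.  73.] [102. 106.  91.]
pen1_mid 0.7 [210. 200.] 313 med [462.  40.  16.] top [460.  43.  22.] rng [139.  91.  28.] [56. 56. 49.]
canister_mid 0.92 [284. 281.] 2669 med [ 670. -452.  101.] top [ 673. -423.  132.] rng [105. 261. 137.] [68. 69. 63.]
frog_mid 0.91 [268. 149.] 372 med [678. 386.  36.] top [671. 408.  72.] rng [ 97. 246.  81.] [68. 76. 55.]
```

View pics/top0.png

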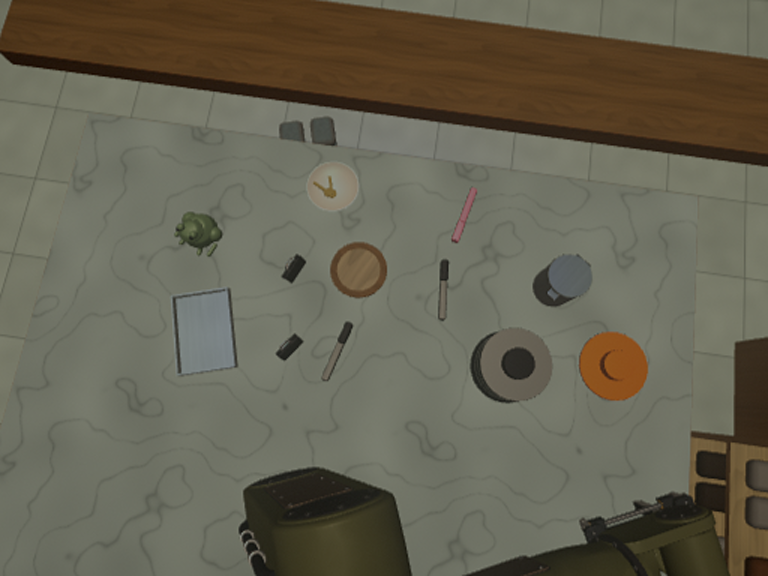

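View pics/side0.png

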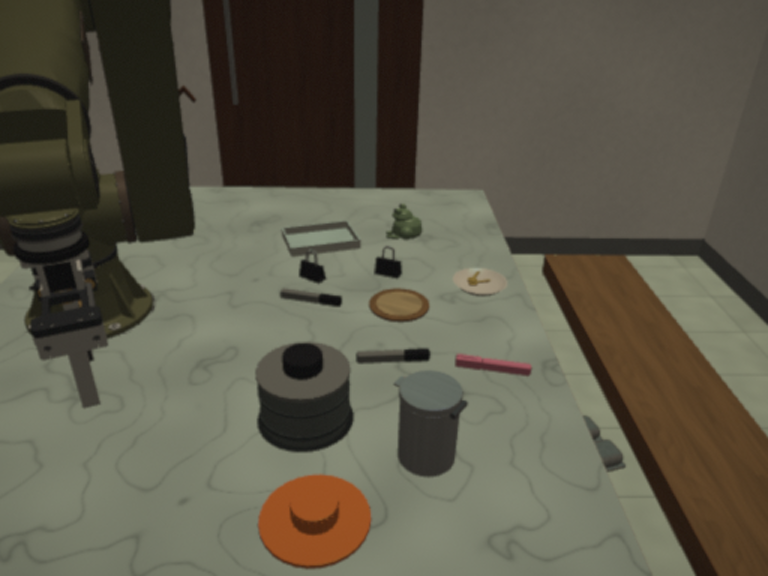

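The pictures show the jar with its grey lid (top 518,362), the orange look-alike (613,366), the coaster (358,270), two clips (294,267 and 289,347), two grey pens (444,290 and 338,351), a pink pen (465,215), the stand (204,332) and the frog and canister. Next I'll take precise fits.

```bash
cat >> h.py <<'E'
def pts(P,c,r,zlo,zhi):
    with np.errstate(invalid='ignore'):
        m=(np.hypot(P[...,0]-c[0],P[...,1]-c[1])<r)&(P[...,2]>zlo)&(P[...,2]<zhi)
    return P[m]
def rect(Q):
    (c,(w,h),a)=cv2.minAreaRect(Q[:,:2].astype(np.float32))
    if w<h: w,h,a=h,w,a+90
    return np.round(c,1),round(w,1),round(h,1),round((a+90)%180-90,1)
def line(Q):
    d=Q[:,:2]-Q[:,:2].mean(0); w,v=np.linalg.eigh(d.T@d); a=np.degrees(np.arctan2(v[1,1],v[0,1]))
    return Q.mean(0).round(1),round((a+90)%180-90,1),len(Q)
def circ(Q):
    c,r=cv2.minEnclosingCircle(Q[:,:2].astype(np.float32)); return np.round(c,1),round(r,1),len(Q),Q[:,2].mean().round(1)
def tool():
    s=manip.read_state(); R=Ro.from_euler('xyz',s["eef_rot"]).as_matrix()
    print("t",round(s["clock"],2),"pos",np.round(s["eef_pos"],1),"J",np.round(s["joints"],2),"gap",round(s["finger_gap"],1),"F",np.round(s["wrist_force"],1),"M",np.round(s["moment"],2))
    print("ty %.3f %.3f %.3f"%tuple(R[:,1]),"tz %.3f %.3f %.3f"%tuple(R[:,2]),"yang %.1f"%np.degrees(np.arctan2(R[1,1],R[0,1])))
    return s,R
def delta(goal,yang=None):
    """tool-axis shift to goal TCP and spin (rad) to jaw angle (deg, mod 180)"""
    s,R=tool(); d=R.T@(np.array(goal)-s["eef_pos"]); print("shift xyz",d.round(1),end=" ")
    if yang is not None:
        a=np.degrees(np.arctan2(R[1,1],R[0,1])); e=(yang-a+90)%180-90
        print("spin(-world) %.3f"%np.radians(-e),end="")
    print()
E
python3 - <<'E'
from h import *
tool()
for n in("top","side"):
    c=cam(n);P=world(c);print(n)
    print("grip",circ(pts(P,(480,-330),60,126,138)))
    print("disc",circ(pts(P,(480,-330),95,99,108)))
    print("coaster",circ(pts(P,(651,30),85,5,14)))
    for q in((632,181),):pass
    m=np.nan_to_num(P[...,2])
    print("stand",rect(pts(P,(459,356),140,18,32)))
    G=cv2.connectedComponentsWithStats(((m>13)&(m<90)&(P[...,0]>150)&(P[...,0]<900)&(np.abs(P[...,1])<700)).astype(np.uint8))
    for i in range(1,G[0]):
        if G[2][i,4]<25: continue
        Q=P[G[1]==i]; print(G[3][i].round(),G[2][i,4],line(Q),rect(Q),"z",Q[:,2].min().round(),Q[:,2].max().round(),"hi",line(Q[Q[:,2]>max(Q[:,2].max()-30,14)]),c["pixels"][G[1]==i].mean(0).round())
E
```

```text
t 0.9 pos [ 230.2 -499.5  216.4] J [-1.21  0.3   1.52 -0.    1.32 -0.07] gap 94.1 F [-0.4 -0.3  0.5] M [ 0.02 -0.01 -0.  ]
ty 0.418 -0.908 -0.000 tz -0.908 -0.418 -0.000 yang -65.3
top
grip (array([ 480.7, -327. ]), 32.0, 337, np.float64(130.6))
disc (array([ 480.7, -326.8]), 74.7, 1385, np.float64(102.8))
coaster (array([648.5,  32.9]), 80.4, 1040, np.float64(8.8))
stand (array([460.2, 353.7]), 181.7, 130.2, 17.4)
[211. 119.] 98 (array([850.7, 164. ,  16.3]), np.float64(-13.5), 98) (array([848. , 160.5]), 116.7, 47.6, -12.9) z 13.0 23.0 hi (array([851.7, 165.1,  17. ]), np.float64(-13.4), 79) [134. 128. 112.]
[232. 125.] 101 (array([839.9,  87.3,  16.5]), np.float64(-1.8), 101) (array([837.3,  92. ]), 119.6, 56.1, -3.0) z 13.0 22.0 hi (array([841.6,  86.7,  16.9]), np.float64(-1.9), 89) [139. 131. 114.]
[216. 126.] 42 (array([828.7, 141.1,  15.8]), np.float64(62.0), 42) (array([829.7, 146.3]), 56.0, 26.2, 78.1) z 13.0 20.0 hi (array([827.6, 139.2,  16.2]), np.float64(62.0), 36) [118. 100.  60.]
[309. 143.] 183 (array([ 812.8, -191.2,   20.4]), np.float64(-12.8), 183) (array([ 814.7,
[... 3484 characters left out ...]
25.0 hi (array([ 813.8, -201.3,   19.9]), np.float64(-12.6), 266) [119.  70.  73.]
[203. 278.] 1501 (array([ 486.5, -390. ,   52.6]), np.float64(7.0), 1501) (array([ 481.1, -370.1]), 146.9, 75.4, 2.9) z 13.0 90.0 hi (array([ 486.7, -389.6,   75.1]), np.float64(6.8), 617) [34. 35. 31.]
[284. 298.] 1007 (array([ 669.8, -454.3,   52.5]), np.float64(-7.4), 1007) (array([ 670.9, -442.7]), 89.8, 47.5, -8.2) z 13.0 90.0 hi (array([ 670.1, -454.6,   75.1]), np.float64(-6.4), 412) [51. 49. 45.]
[209. 348.] 3717 (array([ 514. , -572.1,   35.9]), np.float64(5.2), 3717) (array([ 512.6, -561.1]), 148.2, 148.0, -90.0) z 21.0 61.0 hi (array([ 513.8, -569.1,   47.2]), np.float64(0.1), 1330) [145.  77.  35.]
```

```bash
python3 -m handwheel '[[[0,-8,-50],0],[[0,-8,-50],0],[[0,-8,-50],0],[[0,-8,-50],0],[[0,-8,-50],0],[[0,-9,-48],0],[[0,0,0],0.15],[[0,0,0],0.15],[[0,0,0],0.13],[[0,0,0],0]]' 0 20; python3 - <<'E'
from h import *
delta((480.5,-330,117),None)
E
```

```text
clock: 2.25
eef_pos: [480.3, -330.3, 216.4]
eef_rot: [-0.673, 1.571, 2.471]
wrist_force: [0.3, 0.0, -0.3]
finger_gap: 94.1
t 2.25 pos [ 480.3 -330.3  216.4] J [-0.67  0.37  1.42  0.    1.34  0.9 ] gap 94.1 F [ 0.3  0.  -0.3] M [ 0.05 -0.07 -0.01]
ty 0.003 -1.000 -0.000 tz -1.000 -0.003 0.000 yang -89.8
shift xyz [99.4 -0.3 -0.2]
```

```bash
python3 -m handwheel '[[[20,0,0],0],[[20,0,0],0],[[20,0,0],0],[[20,0,0],0],[[15,0,0],0],[[3,0,0],0],[[0,0,0],0],[[0,0,0],0],[[0,0,0],0],[[0,0,0],0]]' 0 3;  python3 -m handwheel '[[[0,0,0],0],[[0,0,0],0],[[0,0,0],0],[[0,0,0],0],[[0,0,0],0],[[0,0,0],0],[[0,0,0],0],[[0,0,0],0],[[0,0,0],0],[[0,0,0],0]]' 95 3;python3 - <<'E'
from h import *
tool()
E
```

```text
clock: 3.5
eef_pos: [480.4, -330.3, 118.7]
eef_rot: [2.37, 1.57, -0.77]
wrist_force: [-0.2, -0.7, 0.8]
finger_gap: 93.9
clock: 4.75
eef_pos: [480.3, -330.3, 118.4]
eef_rot: [2.13, 1.571, -1.009]
wrist_force: [-0.6, -1.3, 0.3]
finger_gap: 63.0
t 4.75 pos [ 480.3 -330.3  118.4] J [-0.67  0.47  1.53 -0.    1.15  0.9 ] gap 63.0 F [-0.6 -1.3  0.3] M [-0.18  0.02  0.01]
ty 0.002 -1.000 0.000 tz -1.000 -0.002 -0.000 yang -89.9
```

```bash
python3 -m handwheel '[[[0,0,0],0],[[0,0,0],0],[[0,0,0],0],[[0,0,0],0],[[0,0,0],-0.185],[[0,0,0],-0.185],[[0,0,0],-0.185],[[0,0,0],0],[[0,0,0],0],[[0,0,0],0]]' 130 60;python3 - <<'E'
from h import *
tool()
c=cam("top"); save(c,"t1.png",(280,180,420,300),4)
E
```

```text
clock: 6.0
eef_pos: [479.0, -334.2, 119.5]
eef_rot: [0.945, 1.564, -1.642]
wrist_force: [-12.8, -25.7, 2.5]
finger_gap: 61.8
t 6.0 pos [ 479.  -334.2  119.5] J [-0.67  0.47  1.53 -0.01  1.14  0.35] gap 61.8 F [-12.8 -25.7   2.5] M [-4.96  2.03 -0.65]
ty 0.527 -0.850 0.006 tz -0.850 -0.527 0.004 yang -58.2
```

View pics/t1.png

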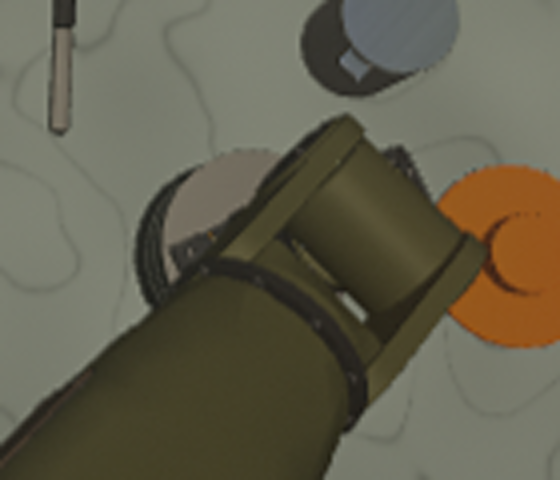

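```bash
python3 -m handwheel '[[[0,2.7,3.2],0],[[0,0,0],0],[[0,0,0],0],[[0,0,0],-0.18],[[0,0,0],-0.18],[[0,0,0],-0.18],[[0,0,0],-0.18],[[0,0,0],0],[[0,0,0],0],[[0,0,0],0]]';python3 - <<'E'
from h import *
tool()
E
```

```text
clock: 7.3
eef_pos: [478.9, -334.1, 118.3]
eef_rot: [-2.259, 1.57, 2.157]
wrist_force: [-1.1, 1.5, -0.4]
finger_gap: 62.3
t 7.3 pos [ 478.9 -334.1  118.3] J [-0.67  0.47  1.53  0.    1.15 -0.38] gap 62.3 F [-1.1  1.5 -0.4] M [ 0.3   0.27 -0.04]
ty 0.956 -0.292 -0.000 tz -0.292 -0.956 -0.000 yang -17.0
```

```bash
python3 -m handwheel '[[[0,0,0],-0.18],[[0,0,0],-0.18],[[0,0,0],-0.18],[[0,0,0],-0.18],[[0,0,0],-0.18],[[0,0,0],-0.18],[[0,0,0],0],[[0,0,0],0],[[-2,0,0],0],[[-2,0,0],0]]';python3 - <<'E'
from h import *
tool()
E
```

```text
clock: 8.55
eef_pos: [478.7, -334.0, 120.7]
eef_rot: [-3.114, 1.569, 2.383]
wrist_force: [9.2, -8.5, -30.6]
finger_gap: 62.2
t 8.55 pos [ 478.7 -334.   120.7] J [-0.67  0.47  1.52  0.    1.15 -1.46] gap 62.2 F [  9.2  -8.5 -30.6] M [-1.3  -1.96 -0.02]
ty 0.708 0.706 -0.000 tz 0.706 -0.708 -0.002 yang 44.9
```

```bash
python3 -m handwheel '[[[2,0,0],0],[[2,0,0],0],[[0,0,0],-0.1],[[0,0,0],-0.1],[[0,0,0],-0.1],[[0,0,0],0],[[0,0,0],0],[[0,0,0],0],[[-1,0,0],0],[[-1,0,0],0]]';python3 - <<'E'
from h import *
tool()
E
```

```text
clock: 9.8
eef_pos: [479.0, -334.3, 120.5]
eef_rot: [-0.293, 1.571, -0.778]
wrist_force: [0.2, 0.2, -2.5]
finger_gap: 62.2
t 9.8 pos [ 479.  -334.3  120.5] J [-0.67  0.47  1.52 -0.    1.15 -1.76] gap 62.2 F [ 0.2  0.2 -2.5] M [ 0.04 -0.14  0.02]
ty 0.466 0.885 -0.000 tz 0.885 -0.466 0.000 yang 62.2
```

```bash
python3 -m handwheel '[[[-5,0,0],0],[[-5,0,0],0],[[-10,0,0],0],[[-10,0,0],0],[[-15,0,0],0],[[-15,0,0],0],[[-15,0,0],0],[[-15,0,0],0],[[0,0,0],0],[[0,0,0],0]]';python3 - <<'E'
from h import *
tool()
for n in("top","side"):
    c=cam(n);P=world(c); print(n)
    if n=="side": save(c,"s2.png",(100,120,420,384),2.2)
    hsv=cv2.cvtColor(c["pixels"],cv2.COLOR_RGB2HSV)
    m=(P[...,2]>5.5)&(P[...,2]<14)&(hsv[...,1]>80)&(np.hypot(P[...,0]-650,P[...,1]-30)<90)
    m=cv2.morphologyEx(m.astype(np.uint8),cv2.MORPH_OPEN,np.ones((3,3)))>0
    Q=P[m]; print(circ(Q),Q.mean(0).round(1),rect(Q))
E
```

```text
clock: 11.05
eef_pos: [478.9, -334.1, 209.9]
eef_rot: [2.92, 1.57, 2.435]
wrist_force: [-0.9, -0.9, -2.7]
finger_gap: 62.5
t 11.05 pos [ 478.9 -334.1  209.9] J [-0.67  0.38  1.43  0.    1.33 -1.76] gap 62.5 F [-0.9 -0.9 -2.7] M [ 0.03 -0.15 -0.  ]
ty 0.466 0.885 0.000 tz 0.885 -0.466 -0.001 yang 62.2
top
(array([651. ,  32.4]), 64.6, 658, np.float64(8.7)) [647.5  36.3   8.7] (array([649. ,  33.5]), 128.3, 118.6, 49.8)
side
(array([650.2,  28.6]), 67.4, 641, np.float64(8.6)) [651.1  24.6   8.6] (array([650.4,  24.6]), 127.5, 126.0, -5.5)
```

View pics/s2.png

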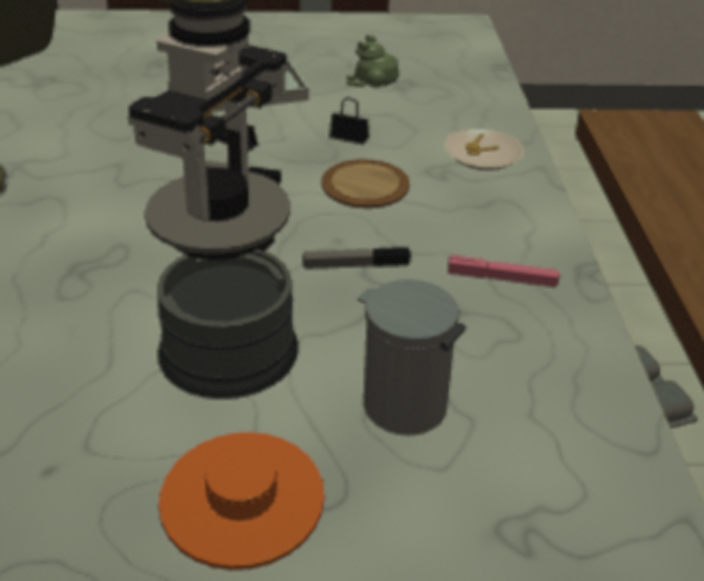

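```bash
python3 -m handwheel '[[[0,30,0],0],[[0,46,-2],0],[[0,46,-2],0],[[0,46,-2],0],[[0,46,-2],0],[[0,46,-2],0],[[0,46,-2],0],[[0,46,-2],0],[[0,46,-3],0],[[0,0,0],0]]'; python3 -m handwheel '[[[20,0,0],0],[[30,0,0],0],[[30,0,0],0],[[30,0,0],0],[[20,0,0],0],[[10,0,0],0],[[0,0,0],0],[[0,0,0],0],[[0,0,0],0],[[0,0,0],0]]';python3 - <<'E'
from h import *
delta((649.5,26,54))
for n in("top","side"):
    c=cam(n);P=world(c)
    for d in manip.cut_out("lid_grip",n)[:3]:
        Q=P[d["region"]]; print(n,round(d["confidence"],2),np.nanmedian(Q,0).round(),len(Q))
    Q=pts(P,(650,30),90,45,66); print(n,circ(Q),Q.mean(0).round(1))
E
```

```text
clock: 12.4
eef_pos: [649.8, 28.7, 209.3]
eef_rot: [-2.925, 1.569, 2.876]
wrist_force: [0.1, -1.0, -2.1]
finger_gap: 62.2
clock: 13.65
eef_pos: [649.6, 25.8, 71.0]
eef_rot: [0.5, 1.57, 0.015]
wrist_force: [1.1, 0.2, -2.6]
finger_gap: 62.1
t 13.65 pos [649.6  25.8  71. ] J [-0.02  0.66  1.34  0.    1.14 -1.1 ] gap 62.1 F [ 1.1  0.2 -2.6] M [ 0.05 -0.12 -0.04]
ty 0.466 0.885 0.000 tz 0.885 -0.466 0.001 yang 62.2
shift xyz [17.   0.1 -0.2] 
top 0.75 [ 513. -550.   30.] 1704
top (array([643.3, -14.1]), 58.2, 40, np.float64(55.7)) [632.1 -22.   55.7]
side 0.91 [652.  -1.  56.] 929
side 0.66 [ 514. -577.   31.] 3812
side (array([648.2,  24. ]), 77.1, 694, np.float64(55.7)) [646.9   3.8  55.7]
```

```bash
python3 -m handwheel '[[[6,0,0],0],[[6,0,0],0],[[2,0,0],0],[[1,0,0],0],[[1,0,0],0],[[1,0,0],0],[[0.7,0,0],0],[[0,0,0],0],[[0,0,0],0],[[0,0,0],0]]';python3 - <<'E'
from h import *
tool()
E
```

```text
clock: 15.1
eef_pos: [649.7, 25.7, 53.3]
eef_rot: [0.338, 1.57, -0.147]
wrist_force: [-0.9, 0.1, 6.0]
finger_gap: 62.4
t 15.1 pos [649.7  25.7  53.3] J [-0.02  0.68  1.35 -0.    1.1  -1.1 ] gap 62.4 F [-0.9  0.1  6. ] M [-0.32  0.31 -0.05]
ty 0.466 0.885 0.000 tz 0.885 -0.466 0.001 yang 62.2
```

```bash
python3 -m handwheel '[[[0,0,0],0],[[0,0,0],0],[[0,0,0],0],[[0,0,0],0],[[-10,0,0],0],[[-30,0,0],0],[[-30,0,0],0],[[-30,0,0],0],[[-30,0,0],0],[[-30,0,0],0]]' 0 20; python3 -m handwheel '[[[0,-40,0],0],[[0,-40,0],0],[[0,-40,0],0],[[0,-40,0],0],[[0,-40,0],0],[[0,0,0],0],[[0,0,0],0],[[0,0,0],0],[[0,0,0],0],[[0,0,0],0]]'; cat > look.py <<'E'
from h import *
import sys
tool()
for n in("top","side"):
    c=cam(n);P=world(c); save(c,sys.argv[1]+n+".png",s=1.5); print(n)
    with np.errstate(invalid='ignore'):
        Z=P[...,2]; A=(Z>13)&(Z<90)&(P[...,0]>150)&(P[...,0]<780)&(P[...,1]<310)&(P[...,1]>-300)
        v=c["pixels"].astype(int)
    G=cv2.connectedComponentsWithStats(A.astype(np.uint8))
    for i in range(1,G[0]):
        if G[2][i,4]<60: continue
        Q=P[G[1]==i]; q=Q[Q[:,2]>Q[:,2].max()-20]
        print(G[3][i].round(),G[2][i,4],"rect",*rect(Q),"zmax",Q[:,2].max().round(),"mean/ang",*line(Q)[:2],"hi",*line(q))
E
cat >look2.py <<'E'
from h import *
c={}
for n in("top","side"):
    c=cam(n);P=world(c);hsv=cv2.cvtColor(c["pixels"],cv2.COLOR_RGB2HSV)
    print(n,"disc",circ(pts(P,(650,28),95,35,42)),"grip",circ(pts(P,(650,28),50,60,72)),pts(P,(650,28),50,63,72).mean(0))
    m=(P[...,2]>2)&(P[...,2]<14)&(hsv[...,1]>80)&(np.hypot(P[...,0]-650,P[...,1]-30)<90)
    print("wood",circ(P[m]),P[m].mean(0))
E
python3 look.py a; python3 look2.py
```

```text
clock: 16.35
eef_pos: [649.4, 25.8, 214.6]
eef_rot: [0.501, 1.57, 0.016]
wrist_force: [0.3, 0.2, 0.9]
finger_gap: 94.0
clock: 17.6
eef_pos: [556.4, -150.8, 212.7]
eef_rot: [-2.977, 1.571, 2.822]
wrist_force: [0.0, -0.3, 0.1]
finger_gap: 93.9
t 17.6 pos [ 556.4 -150.8  212.7] J [-0.33  0.36  1.45 -0.    1.33 -1.41] gap 93.9 F [ 0.  -0.3  0.1] M [ 0.05 -0.16 -0.02]
ty 0.465 0.885 -0.000 tz 0.885 -0.465 -0.000 yang 62.3
top
[239. 178.] 1493 rect [648.2  31.7] 149.1 145.8 8.3 zmax 72.0 mean/ang [646.5  30.3  43.4] -1.0 hi [647.2  30.4  65.6] 20.2 291
[195. 177.] 135 rect [629.5 178.9] 60.0 18.7 -23.3 zmax 78.0 mean/ang [629.4 178.2  37.2] -23.5 hi [630.1 182.2  70.1] -20.6 20
[153. 227.] 112 rect [456.1 287.7] 154.9 44.0 -0.2 zmax 32.0 mean/ang [445.1 288.3  23.3] 9.5 hi [445.1 288.3  23.3] 9.5 112
[224. 233.] 222 rect [459.1  51. ] 138.5 18.1 -15.5 zmax 28.0 mean/ang [459.8  50.   21.3] -15.0 hi [459.8  50.   21.3] -15.0 222
[192. 230.] 134 rect [453.  158.4] 59.3 22.1 -35.7 zmax 77.0 mean/ang [452.1 156.1  37.1] -34.6 hi [454.5 158.4  70.3] -33.1 19
[321. 245.] 159 rect [ 472.5 -271.6]
[... 1125 characters left out ...]
278, np.float64(65.8)) [647.88324227  31.07248989  66.2196321 ]
wood (array([0., 0.]), 0.0, 0, np.float64(nan)) [nan nan nan]
side disc (array([647.6,  24.9]), 76.9, 608, np.float64(38.2)) grip (array([649.7,  22.7]), 34.2, 176, np.float64(65.9)) [647.81939478  21.81470375  66.33299224]
wood (array([652.4,  12.5]), 61.8, 147, np.float64(8.9)) [651.18724636 -19.33884395   8.90420952]h.py:33: RuntimeWarning: Mean of empty slice.
  c,r=cv2.minEnclosingCircle(Q[:,:2].astype(np.float32)); return np.round(c,1),round(r,1),len(Q),Q[:,2].mean().round(1)
  ret = ret.dtype.type(ret / rcount)
look2.py:7: RuntimeWarning: Mean of empty slice.
  print("wood",circ(P[m]),P[m].mean(0))
  ret = um.true_divide(
```

View pics/atop.png

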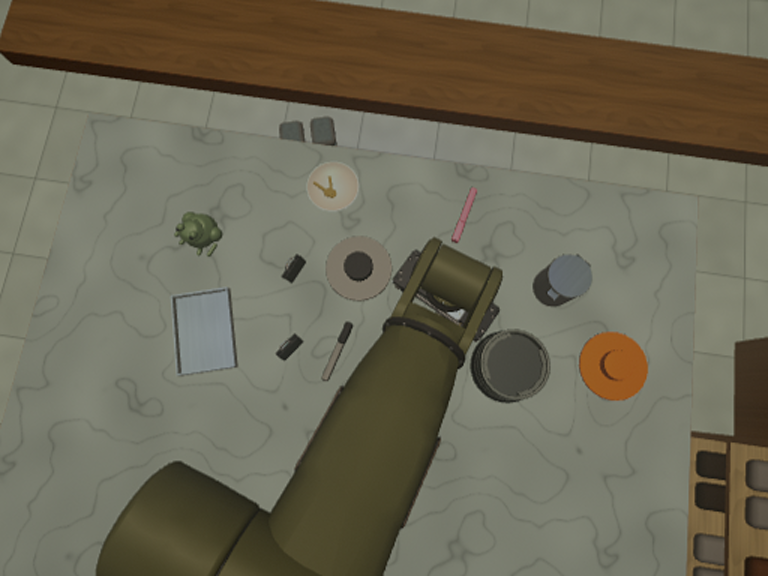

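```bash
python3 -m handwheel '[[[0,40,-11],0],[[0,40,-11],0],[[0,40,-11],0],[[0,40,-11],0],[[0,40,-11],0],[[0,40,-11],0],[[0,40,-10],0],[[0,42,-10],-0.1],[[20,0,0],0],[[30,0,0],0]]' 120 20; python3 -m handwheel '[[[20,0,0],0],[[10,0,0],0],[[0,0,0],0],[[0,0,0],0],[[0,0,0],0],[[0,0,0],0],[[0,0,0],0],[[0,0,0],0],[[0,0,0],0],[[0,0,0],0]]'; python3 - <<'E'
from h import *
delta((630.5,174,51),68)
for n in("top","side"):
    c=cam(n);P=world(c)
    save(c,"b"+n+".png",(140,110,300,230) if n=="top" else (200,120,320,210),5)
    Q=pts(P,(630,176),50,14,36); print(n,len(Q),rect(Q),line(Q))
E
```

```text
clock: 19.05
eef_pos: [630.5, 174.5, 162.6]
eef_rot: [0.587, 1.569, 0.203]
wrist_force: [0.1, -0.0, -0.1]
finger_gap: 49.5
clock: 20.3
eef_pos: [630.2, 173.8, 132.8]
eef_rot: [-2.189, 1.571, -2.574]
wrist_force: [-0.2, 0.3, -0.3]
finger_gap: 49.8
t 20.3 pos [630.2 173.8 132.8] J [ 0.21  0.6   1.29 -0.    1.25 -0.97] gap 49.8 F [-0.2  0.3 -0.3] M [ 0.04 -0.14  0.03]
ty 0.375 0.927 -0.000 tz 0.927 -0.375 -0.000 yang 68.0
shift xyz [81.8  0.3  0.2] spin(-world) -0.001
top 5 (array([615.5, 176.9]), 8.9, 2.8, -0.8) (array([615.9, 177.5,  18.3]), np.float64(-6.4), 5)
side 108 (array([629.1, 169.8]), 62.1, 25.3, -13.2) (array([629.3, 169.8,  24.3]), np.float64(-20.6), 108)
```

View pics/bside.png

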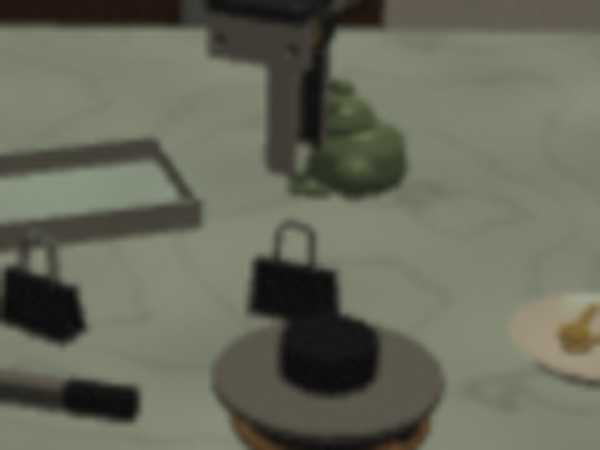

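The clip stands upright with its handles directly beneath the jaws (side crop 293,240), and the lid sits flat on the coaster.

```bash
python3 -m handwheel '[[[20,0,0],0],[[20,0,0],0],[[20,0,0],0],[[15,0,0],0],[[7,0,0],0],[[0,0,0],0],[[0,0,0],0],[[0,0,0],0],[[0,0,0],0],[[0,0,0],0]]'; python3 -m handwheel '[[[0,0,0],0],[[0,0,0],0],[[0,0,0],0],[[0,0,0],0],[[0,0,0],0],[[0,0,0],0],[[0,0,0],0],[[-5,0,0],0],[[-10,0,0],0],[[0,0,0],0]]' 255 30; python3 - <<'E'
from h import *
tool()
E
```

```text
clock: 21.65
eef_pos: [630.3, 173.8, 50.9]
eef_rot: [0.674, 1.571, 0.289]
wrist_force: [-0.7, -0.7, 0.0]
finger_gap: 49.9
clock: 22.9
eef_pos: [630.8, 173.9, 67.1]
eef_rot: [0.594, 1.569, 0.21]
wrist_force: [-0.5, -0.0, -0.5]
finger_gap: 9.1
t 22.9 pos [630.8 173.9  67.1] J [ 0.21  0.67  1.33 -0.    1.13 -0.97] gap 9.1 F [-0.5 -0.  -0.5] M [ 0.01 -0.09  0.  ]
ty 0.375 0.927 0.001 tz 0.927 -0.375 0.002 yang 68.0
```

```bash
python3 -m handwheel '[[[-25,0,0],0],[[-40,0,0],0],[[-40,0,0],0],[[-25,0,0],0],[[0,-25,2],0],[[0,-45,5],0],[[0,-45,5],0],[[0,-45,5],0],[[0,-45,5],0],[[0,-45,5],0]]'; python3 -m handwheel '[[[0,-45,5],0],[[0,-45,5],0],[[0,-45,5],0],[[0,-45,5],0],[[0,-45,3],0],[[0,-33,0],0],[[0,0,0],0],[[0,0,0],0],[[0,0,0],0],[[0,0,0],0]]'; python3 - <<'E'
from h import *
delta((486.5,-315.5,61))
c=cam("side"); save(c,"c1.png",(140,150,290,340),3)
c=cam("top");P=world(c)
Q=pts(P,(480,-328),90,90,99);print("rim",circ(Q),Q.mean(0))
E
```

```text
clock: 24.15
eef_pos: [560.8, -69.4, 195.9]
eef_rot: [0.13, 1.571, -0.255]
wrist_force: [0.6, 0.3, -0.6]
finger_gap: 8.8
clock: 25.4
eef_pos: [486.2, -315.1, 195.8]
eef_rot: [0.638, 1.571, 0.254]
wrist_force: [-0.7, -0.4, 0.4]
finger_gap: 8.7
t 25.4 pos [ 486.2 -315.1  195.8] J [-0.64  0.38  1.46  0.    1.3  -1.83] gap 8.7 F [-0.7 -0.4  0.4] M [-0.01 -0.15  0.05]
ty 0.374 0.927 0.000 tz 0.927 -0.374 0.000 yang 68.0
shift xyz [134.8  -0.2   0.4] 
rim (array([ 505.7, -287.5]), 55.8, 50, np.float64(94.0)) [ 500.79428793 -274.1523092    94.00478332]
```

View pics/c1.png

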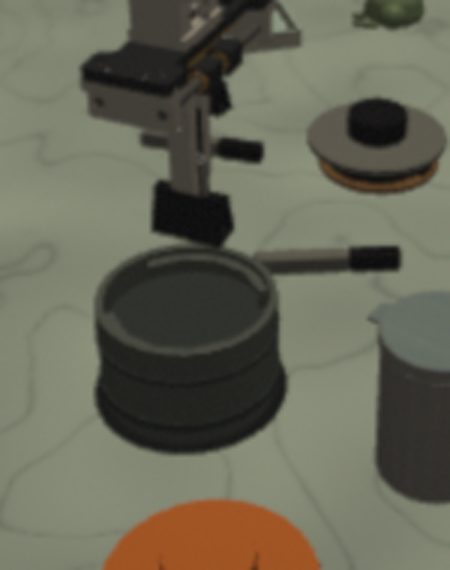

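```bash
python3 -m handwheel '[[[30,0,0],0],[[30,0,0],0],[[30,0,0],0],[[15,0,0],0],[[10,0,0],0],[[10,0,0],0],[[5,0,0],0],[[5,0,0],0],[[1,0,0],0],[[0,0,0],0]]'; python3 - <<'E'
from h import *
tool()
E
```

```text
clock: 26.75
eef_pos: [486.0, -315.9, 60.0]
eef_rot: [-0.248, 1.57, -0.633]
wrist_force: [0.6, -0.7, -0.4]
finger_gap: 8.8
t 26.75 pos [ 486.  -315.9   60. ] J [-0.64  0.54  1.58  0.    1.03 -1.83] gap 8.8 F [ 0.6 -0.7 -0.4] M [ 0.09 -0.15 -0.  ]
ty 0.375 0.927 -0.000 tz 0.927 -0.375 0.000 yang 68.0
```

```bash
python3 -m handwheel '[[[0,0,0],0],[[0,0,0],0],[[0,0,0],0],[[-15,0,0],0],[[-30,0,0],0],[[-30,0,0],0],[[-30,0,0],0],[[-30,0,0],0],[[0,20,-10],0],[[0,40,-20],0]]' 184 30; python3 -m handwheel '[[[0,42,-20],0],[[0,42,-20],0],[[0,42,-20],0],[[0,42,-20],0],[[0,42,-20],0],[[0,42,-20],0],[[0,42,-20],0],[[0,42,-20],0],[[0,26,-15],0.127],[[0,0,0],0.1]]' 120; python3 - <<'E'
from h import *
delta((453.5,152.5,51),55)
c=cam("side");P=world(c); save(c,"d1.png",(140,110,340,340),2.5)
Q=pts(P,(453,152),45,12,76); print(rect(Q),line(Q),line(Q[Q[:,2]>50]))
E
```

```text
clock: 28.0
eef_pos: [480.5, -249.0, 195.9]
eef_rot: [-0.22, 1.569, -0.606]
wrist_force: [0.0, 0.5, -0.2]
finger_gap: 26.4
clock: 29.25
eef_pos: [453.9, 154.0, 195.8]
eef_rot: [1.039, 1.57, 0.426]
wrist_force: [0.9, 0.2, 0.3]
finger_gap: 49.8
t 29.25 pos [453.9 154.  195.8] J [ 0.25  0.16  1.74  0.    1.24 -0.71] gap 49.8 F [0.9 0.2 0.3] M [ 0.04 -0.12 -0.02]
ty 0.575 0.818 0.001 tz 0.818 -0.575 0.001 yang 54.9
shift xyz [144.8  -1.7   0.4] spin(-world) -0.002
(array([451.7, 151.9]), 66.6, 25.5, -32.2) (array([452.3, 148.9,  34.2]), np.float64(-32.5), 179) (array([453.5, 152.1,  64.5]), np.float64(-38.2), 28)
```

View pics/d1.png

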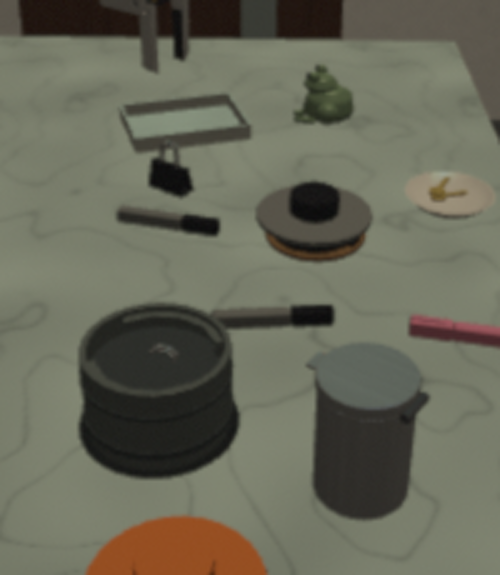

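```bash
python3 -m handwheel '[[[30,0,0],0],[[30,0,0],0],[[30,0,0],0],[[25,0,0],0],[[15,0,0],0],[[15,0,0],0],[[0,0,0],0],[[0,0,0],0],[[0,0,0],0],[[0,0,0],0]]'; python3 -m handwheel '[[[0,0,0],0],[[0,0,0],0],[[0,0,0],0],[[0,0,0],0],[[0,0,0],0],[[0,0,0],0],[[0,0,0],0],[[-5,0,0],0],[[-10,0,0],0],[[0,0,0],0]]' 255 30; python3 - <<'E'
from h import *
delta((471.5,-352.5,200),68)
E
```

```text
clock: 30.55
eef_pos: [454.5, 152.3, 50.1]
eef_rot: [0.848, 1.57, 0.237]
wrist_force: [-0.3, 0.2, 0.3]
finger_gap: 50.0
clock: 31.8
eef_pos: [454.8, 152.4, 65.8]
eef_rot: [0.872, 1.569, 0.26]
wrist_force: [-0.0, 0.2, -1.1]
finger_gap: 8.9
t 31.8 pos [454.8 152.4  65.8] J [ 0.25  0.34  1.86  0.    0.94 -0.71] gap 8.9 F [-0.   0.2 -1.1] M [ 0.05 -0.16 -0.03]
ty 0.574 0.819 0.001 tz 0.819 -0.574 0.001 yang 54.9
shift xyz [-134.4 -403.6  303.8] spin(-world) -0.228
```

```bash
python3 -m handwheel '[[[-25,0,0],0],[[-40,0,0],0],[[-40,0,0],0],[[-30,0,0],0],[[0,-20,15],0],[[0,-36,27],0],[[0,-36,27],0],[[0,-36,27],0],[[0,-36,27],0],[[0,-36,27],0]]'; python3 -m handwheel '[[[0,-36,27],0],[[0,-36,27],0],[[0,-36,27],0],[[0,-36,27],0],[[0,-36,27],0],[[0,-24,19],0],[[0,0,0],-0.114],[[0,0,0],-0.114],[[0,0,0],0],[[0,0,0],0]]'; python3 - <<'E'
from h import *
delta((471.5,-352.5,60),68)
E
```

```text
clock: 33.05
eef_pos: [462.0, -99.1, 199.9]
eef_rot: [0.457, 1.57, -0.155]
wrist_force: [0.2, 0.4, 0.0]
finger_gap: 9.2
clock: 34.3
eef_pos: [471.1, -353.0, 199.7]
eef_rot: [2.114, 1.571, 1.728]
wrist_force: [0.7, 0.4, -0.2]
finger_gap: 9.0
t 34.3 pos [ 471.1 -353.   199.7] J [-0.71  0.4   1.43  0.    1.32 -1.89] gap 9.0 F [ 0.7  0.4 -0.2] M [ 0.02 -0.17 -0.05]
ty 0.377 0.926 0.000 tz 0.926 -0.377 -0.000 yang 67.9
shift xyz [139.7   0.6   0.2] spin(-world) -0.002
```

```bash
python3 -m handwheel '[[[30,0,0],0],[[30,0,0],0],[[30,0,0],0],[[15,0,0],0],[[10,0,0],0],[[10,0,0],0],[[5,0,0],0],[[5,0,0],0],[[5,0,0],0],[[0,0,0],0]]'; python3 -m handwheel '[[[0,0,0],0],[[0,0,0],0],[[0,0,0],0],[[0,0,0],0],[[0,0,0],0],[[-15,0,0],0],[[-30,0,0],0],[[-30,0,0],0],[[-30,0,0],0],[[-30,0,0],0]]' 184 30; python3 - <<'E'
from h import *
delta((596,-170,200),94)
c=cam("top");P=world(c); 
c=cam("side");P=world(c); save(c,"e1.png",(140,110,340,340),2.5)
Q=pts(P,(596,-172),90,12,30); print(rect(Q),line(Q))
Q=pts(P,(460,43),90,12,30); print(rect(Q),line(Q))
E
```

```text
clock: 35.55
eef_pos: [471.0, -353.0, 59.5]
eef_rot: [2.839, 1.57, 2.456]
wrist_force: [0.3, 0.5, -0.9]
finger_gap: 8.8
clock: 36.8
eef_pos: [471.1, -353.0, 197.0]
eef_rot: [-0.331, 1.57, -0.715]
wrist_force: [0.2, 0.0, 0.6]
finger_gap: 26.5
t 36.8 pos [ 471.1 -353.   197. ] J [-0.71  0.4   1.43 -0.    1.31 -1.89] gap 26.5 F [0.2 0.  0.6] M [ 0.06 -0.13  0.03]
ty 0.374 0.927 -0.000 tz 0.927 -0.374 0.001 yang 68.0
shift xyz [ -3.  216.5  47.3] spin(-world) -0.454
(array([ 594.5, -169.5]), 138.5, 20.6, 3.8) (array([ 597.1, -172.5,   19.4]), np.float64(3.8), 278)
(array([485.1,  37.5]), 84.6, 24.2, -19.0) (array([488.1,  33.5,  19.2]), np.float64(-15.7), 122)
```

View pics/e1.png

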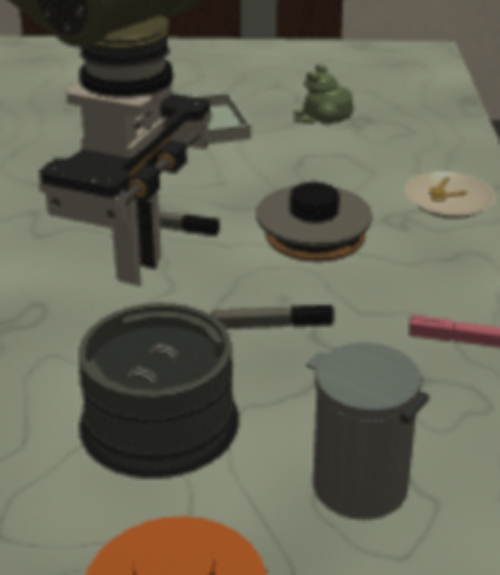

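```bash
python3 -m handwheel '[[[0,30,7],0],[[0,45,10],0],[[0,45,10],0],[[0,45,10],0],[[0,51,10],0],[[0,0,0],-0.15],[[0,0,0],-0.15],[[0,0,0],-0.152],[[0,0,0],0],[[0,0,0],0]]' 146 30; python3 -m handwheel '[[[30,0,0],0],[[30,0,0],0],[[30,0,0],0],[[30,0,0],0],[[20,0,0],0],[[15,0,0],0],[[0,0,0],0],[[0,0,0],0],[[0,0,0],0],[[0,0,0],0]]'; python3 - <<'E'
from h import *
delta((595.5,-170,13.5),93.9)
c=cam("side");P=world(c); save(c,"f1.png",(190,190,310,270),5)
E
```

```text
clock: 38.15
eef_pos: [595.5, -170.3, 194.7]
eef_rot: [2.667, 1.571, 2.732]
wrist_force: [-0.5, 0.8, -0.3]
finger_gap: 40.4
clock: 39.4
eef_pos: [595.8, -170.4, 40.3]
eef_rot: [-0.436, 1.57, -0.368]
wrist_force: [-0.3, 0.3, -0.2]
finger_gap: 40.3
t 39.4 pos [ 595.8 -170.4   40.3] J [-0.34  0.64  1.46 -0.    1.04 -1.98] gap 40.3 F [-0.3  0.3 -0.2] M [ 0.06 -0.14  0.01]
ty -0.068 0.998 -0.000 tz 0.998 0.068 0.001 yang 93.9
shift xyz [26.8  0.5 -0.3] spin(-world) 0.000
```

View pics/f1.png

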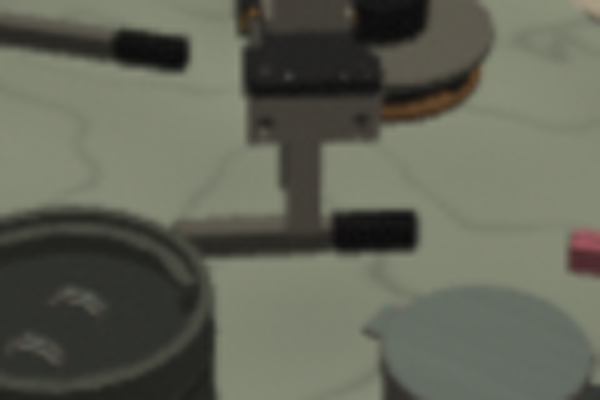

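```bash
python3 -m handwheel '[[[10,0,0],0],[[10,0,0],0],[[4,0,0],0],[[2.5,0,0],0],[[0,0,0],0],[[0,0,0],0],[[0,0,0],0],[[0,0,0],0],[[0,0,0],0],[[0,0,0],0]]'; python3 -m handwheel '[[[0,0,0],0],[[0,0,0],0],[[0,0,0],0],[[0,0,0],0],[[0,0,0],0],[[0,0,0],0],[[-5,0,0],0],[[-10,0,0],0],[[-30,0,0],0],[[-30,0,0],0]]' 255 40; python3 - <<'E'
from h import *
tool()
c=cam("top");P=world(c)
Q=pts(P,(460,353),140,18,32);print("top",rect(Q))
c=cam("side");P=world(c)
Q=pts(P,(460,347),140,18,32);print("side",rect(Q))
E
```

```text
clock: 40.7
eef_pos: [595.6, -170.3, 13.3]
eef_rot: [2.472, 1.571, 2.54]
wrist_force: [-0.2, -0.1, 0.4]
finger_gap: 40.6
clock: 41.95
eef_pos: [595.6, -170.4, 89.8]
eef_rot: [-0.423, 1.57, -0.355]
wrist_force: [-0.5, 0.6, -0.9]
finger_gap: 17.7
t 41.95 pos [ 595.6 -170.4   89.8] J [-0.34  0.58  1.44 -0.    1.13 -1.98] gap 17.7 F [-0.5  0.6 -0.9] M [ 0.07 -0.12 -0.01]
ty -0.068 0.998 -0.000 tz 0.998 0.068 0.000 yang 93.9
top (array([460. , 353.6]), 181.4, 130.1, 17.0)
side (array([459.9, 347.2]), 181.9, 141.6, 17.0)
```

```bash
python3 -m handwheel '[[[-35,0,0],0],[[-40,0,0],0],[[-35,0,0],0],[[0,25,-5],0],[[0,45,-9],0],[[0,45,-9],0],[[0,45,-9],0],[[0,45,-9],0],[[0,45,-9],0],[[0,45,-9],0]]'; python3 -m handwheel '[[[0,45,-8],0],[[0,45,-8],0],[[0,45,-8],0],[[0,45,-8],0],[[0,45,-8],0],[[0,27,-5],0],[[0,0,0],-0.116],[[0,0,0],-0.116],[[0,0,0],0],[[0,0,0],0]]'; python3 - <<'E'
from h import *
delta((453.5,368.5,19),107.2)
E
```

```text
clock: 43.3
eef_pos: [515.9, 121.3, 197.7]
eef_rot: [-3.059, 1.57, -2.991]
wrist_force: [1.0, -0.1, -0.3]
finger_gap: 17.5
clock: 44.55
eef_pos: [454.5, 368.2, 198.0]
eef_rot: [-2.926, 1.57, -2.628]
wrist_force: [-0.4, 0.6, -0.4]
finger_gap: 17.8
t 44.55 pos [454.5 368.2 198. ] J [ 0.62  0.39  1.44  0.    1.31 -1.25] gap 17.8 F [-0.4  0.6 -0.4] M [ 0.15 -0.11 -0.02]
ty -0.293 0.956 -0.000 tz 0.956 0.293 -0.000 yang 107.0
shift xyz [179.    0.6  -0.8] spin(-world) -0.003
```

```bash
python3 -m handwheel '[[[30,0,0],0],[[40,0,0],0],[[40,0,0],0],[[20,0,0],0],[[10,0,0],0],[[10,0,0],0],[[0,0,0],0],[[0,0,0],0],[[0,0,0],0],[[0,0,0],0]]'; python3 - <<'E'
from h import *
delta((453.5,368.5,18.5),107.2)
c=cam("side");P=world(c); save(c,"g1.png",(170,110,290,200),5)
c=cam("top");P=world(c)
Q=pts(P,(453,373),85,34,70);print(len(Q),rect(Q))
E
```

```text
clock: 45.8
eef_pos: [454.7, 368.4, 48.6]
eef_rot: [0.3, 1.57, 0.6]
wrist_force: [0.6, 0.2, -0.6]
finger_gap: 17.8
t 45.8 pos [454.7 368.4  48.6] J [ 0.62  0.56  1.57 -0.    1.01 -1.25] gap 17.8 F [ 0.6  0.2 -0.6] M [ 0.09 -0.11 -0.01]
ty -0.296 0.955 0.000 tz 0.955 0.296 0.001 yang 107.2
shift xyz [30.1  0.4 -1.1] spin(-world) 0.000
138 (array([453.5, 370.9]), 138.3, 17.4, 16.5)
```

View pics/g1.png

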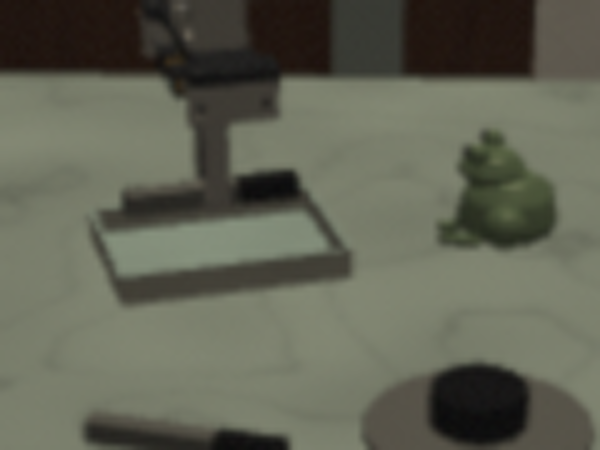

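```bash
python3 -m handwheel '[[[10,0,0],0],[[10,0,0],0],[[5,0,0],0],[[3,0,0],0],[[2,0,0],0],[[0,0,0],0],[[0,0,0],0],[[0,0,0],0],[[0,0,0],0],[[0,0,0],0]]'; python3 - <<'E'
from h import *
tool()
E
python3 -m handwheel '[[[0,0,0],0],[[0,0,0],0],[[0,0,0],0],[[0,0,0],0],[[-10,0,0],0],[[-30,0,0],0],[[-40,0,0],0],[[-40,0,0],0],[[-40,0,0],0],[[-20,0,0],0]]' 174; python3 - <<'E'
from h import *
for n in("top","side"):
    c=cam(n);P=world(c)
    Q=pts(P,(460,46),90,13,30); print(n,rect(Q),line(Q))
delta((459.5,45,200),75)
E
```

```text
clock: 47.15
eef_pos: [454.5, 368.3, 18.3]
eef_rot: [0.54, 1.571, 0.84]
wrist_force: [0.3, -0.9, -0.1]
finger_gap: 17.8
t 47.15 pos [454.5 368.3  18.3] J [ 0.62  0.61  1.58  0.    0.96 -1.25] gap 17.8 F [ 0.3 -0.9 -0.1] M [ 0.13 -0.18  0.02]
ty -0.296 0.955 0.000 tz 0.955 0.296 0.000 yang 107.2
clock: 48.4
eef_pos: [454.9, 368.5, 201.5]
eef_rot: [0.315, 1.567, 0.615]
wrist_force: [-0.8, 0.4, -0.6]
finger_gap: 29.8
top (array([459.1,  50.5]), 138.8, 17.7, -14.7) (array([458.6,  50.5,  21. ]), np.float64(-14.7), 219)
side (array([457.5,  43.4]), 138.9, 24.6, -13.9) (array([461.6,  40.9,  19.5]), np.float64(-15.5), 190)
t 48.5 pos [455.1 368.8 201.2] J [ 0.62  0.39  1.44  0.    1.31 -1.25] gap 29.9 F [ 0.2  0.5 -0.4] M [ 0.09 -0.1   0.  ]
ty -0.296 0.955 0.001 tz 0.955 0.296 0.004 yang 107.2
shift xyz [   0.4 -310.6  -91.6] spin(-world) 0.562
```

```bash
python3 -m handwheel '[[[0,-25,-8],0],[[0,-44,-13],0],[[0,-44,-13],0],[[0,-44,-13],0],[[0,-44,-13],0],[[0,-44,-13],0],[[0,-44,-13],0],[[0,-22,-6],0],[[0,0,0],0.14],[[0,0,0],0.14]]' 146 40; python3 -m handwheel '[[[0,0,0],0.14],[[0,0,0],0.142],[[30,0,0],0],[[40,0,0],0],[[40,0,0],0],[[30,0,0],0],[[15,0,0],0],[[0,0,0],0],[[0,0,0],0],[[0,0,0],0]]'; python3 - <<'E'
from h import *
delta((459.3,44.5,13.5),75)
c=cam("side");P=world(c); save(c,"i1.png",(150,110,330,240),4)
E
```

```text
clock: 49.75
eef_pos: [458.2, 43.6, 197.4]
eef_rot: [3.11, 1.57, 3.125]
wrist_force: [0.9, 0.4, 0.4]
finger_gap: 40.2
clock: 51.0
eef_pos: [459.1, 44.0, 44.2]
eef_rot: [0.291, 1.569, 0.029]
wrist_force: [-0.2, 0.3, 1.0]
finger_gap: 39.8
t 51.0 pos [459.1  44.   44.2] J [ 0.02  0.34  1.92  0.    0.88 -1.29] gap 39.8 F [-0.2  0.3  1. ] M [ 0.03 -0.13 -0.02]
ty 0.259 0.966 0.000 tz 0.966 -0.259 0.002 yang 75.0
shift xyz [30.7  0.5 -0. ] spin(-world) -0.000
```

View pics/i1.png

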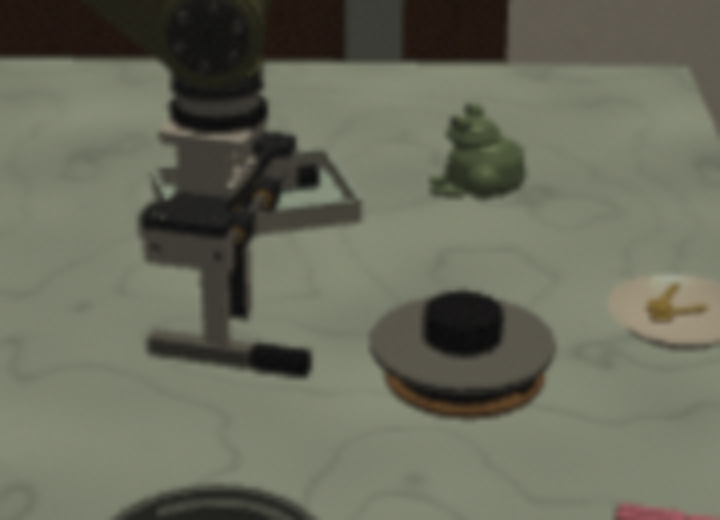

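```bash
python3 -m handwheel '[[[10,0,0],0],[[10,0,0],0],[[7,0,0],0],[[3.5,0,0],0],[[0,0,0],0],[[0,0,0],0],[[0,0,0],0],[[0,0,0],0],[[0,0,0],0],[[0,0,0],0]]'; python3 -m handwheel '[[[0,0,0],0],[[0,0,0],0],[[0,0,0],0],[[0,0,0],0],[[0,0,0],0],[[0,0,0],0],[[-5,0,0],0],[[-10,0,0],0],[[-20,0,0],0],[[0,0,0],0]]' 255 40; python3 - <<'E'
from h import *
delta((466.5,326.5,200),107.2)
E
```

```text
clock: 52.3
eef_pos: [458.6, 44.0, 12.8]
eef_rot: [0.152, 1.571, -0.109]
wrist_force: [1.2, -0.7, 0.2]
finger_gap: 40.0
clock: 53.55
eef_pos: [459.5, 44.0, 49.2]
eef_rot: [0.276, 1.568, 0.015]
wrist_force: [0.1, -0.3, -0.4]
finger_gap: 17.6
t 53.55 pos [459.5  44.   49.2] J [ 0.02  0.33  1.92 -0.    0.89 -1.29] gap 17.6 F [ 0.1 -0.3 -0.4] M [ 0.05 -0.09 -0.05]
ty 0.259 0.966 0.001 tz 0.966 -0.259 0.003 yang 75.0
shift xyz [-150.7  274.8  -65.9] spin(-world) -0.562
```

```bash
python3 -m handwheel '[[[-30,0,0],0],[[-40,0,0],0],[[-40,0,0],0],[[-40,0,0],0],[[0,25,-6],0],[[0,42,-10],0],[[0,42,-10],0],[[0,42,-10],0],[[0,42,-10],0],[[0,42,-10],0]]'; python3 -m handwheel '[[[0,40,-10],0],[[0,0,0],-0.14],[[0,0,0],-0.14],[[0,0,0],-0.14],[[0,0,0],-0.142],[[40,0,0],0],[[40,0,0],0],[[40,0,0],0],[[20,0,0],0],[[0,0,0],0]]'; python3 -m handwheel '[[[5,0,0],0],[[5,0,0],0],[[0,0,0],0],[[0,0,0],0],[[0,0,0],0],[[0,0,0],0],[[0,0,0],0],[[0,0,0],0],[[0,0,0],0],[[0,0,0],0]]';python3 - <<'E'
from h import *
delta((466.5,326.5,18),107.2)
c=cam("side");P=world(c); save(c,"j1.png",(170,110,290,200),5)
Q=pts(P,(466,326),85,34,66);print(len(Q),rect(Q))
c=cam("top");P=world(c)
Q=pts(P,(453,373),85,21,35);print(len(Q))
Q=pts(P,(466,326),85,34,66);print(len(Q),rect(Q))
E
```

```text
clock: 54.8
eef_pos: [465.1, 286.9, 197.1]
eef_rot: [-2.394, 1.57, -2.656]
wrist_force: [-0.1, -0.7, -0.5]
finger_gap: 17.7
clock: 56.05
eef_pos: [465.2, 326.2, 56.0]
eef_rot: [-2.9, 1.567, -2.6]
wrist_force: [0.6, 0.7, -0.7]
finger_gap: 17.9
clock: 57.3
eef_pos: [466.0, 326.7, 47.8]
eef_rot: [0.888, 1.571, 1.188]
wrist_force: [-0.3, 0.2, 0.4]
finger_gap: 17.5
t 57.3 pos [466.  326.7  47.8] J [ 0.55  0.53  1.62  0.    0.99 -1.32] gap 17.5 F [-0.3  0.2  0.4] M [ 0.08 -0.08  0.02]
ty -0.296 0.955 0.000 tz 0.955 0.296 0.000 yang 107.2
shift xyz [29.8 -0.3  0.4] spin(-world) -0.000
226 (array([464.7, 321.3]), 133.8, 43.1, 5.9)
5
130 (array([464.3, 329.6]), 136.6, 18.6, 17.0)
```

View pics/j1.png

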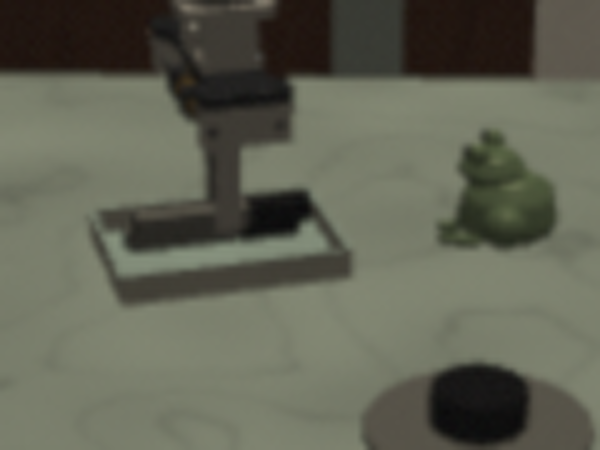

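```bash
python3 -m handwheel '[[[10,0,0],0],[[10,0,0],0],[[5,0,0],0],[[3,0,0],0],[[2,0,0],0],[[0,0,0],0],[[0,0,0],0],[[0,0,0],0],[[0,0,0],0],[[0,0,0],0]]'; python3 -m handwheel '[[[0,0,0],0],[[0,0,0],0],[[0,0,0],0],[[0,0,0],0],[[-10,0,0],0],[[-30,0,0],0],[[-40,0,0],0],[[-40,0,0],0],[[-40,0,0],0],[[-20,0,0],0]]' 174;  python3 -m handwheel '[[[0,-40,0],0],[[0,-40,0],0],[[0,-40,0],0],[[0,-40,0],0],[[0,-40,0],0],[[0,-20,0],0],[[0,0,0],0],[[0,0,0],0],[[0,0,0],0],[[0,0,0],0]]'; python3 - <<'E'
from h import *
tool()
a=cam("top");b=cam("side")
P=world(a);Q=pts(P,(460,353),60,15,32);print(rect(Q),Q[:,2].max())
save(a,"ktop.png",(90,80,430,290),2.2); save(b,"kside.png",(120,110,320,340),2.5)
for n,P in(("top",world(a)),("side",world(b))):
    print(n,"disc",circ(pts(P,(650,28),95,35,42)),"grip",circ(pts(P,(650,28),50,60,72)))
E
```

```text
clock: 58.65
eef_pos: [466.1, 326.7, 17.8]
eef_rot: [0.23, 1.571, 0.531]
wrist_force: [-0.7, -0.1, 0.4]
finger_gap: 17.5
clock: 59.9
eef_pos: [466.4, 326.9, 200.9]
eef_rot: [0.245, 1.567, 0.545]
wrist_force: [0.3, 0.9, -0.7]
finger_gap: 29.8
clock: 61.15
eef_pos: [530.9, 117.2, 197.8]
eef_rot: [2.151, 1.571, 2.452]
wrist_force: [-0.4, 0.1, -0.1]
finger_gap: 29.4
t 61.15 pos [530.9 117.2 197.8] J [ 0.15  0.3   1.56  0.    1.28 -1.72] gap 29.4 F [-0.4  0.1 -0.1] M [ 0.07 -0.11  0.  ]
ty -0.297 0.955 0.000 tz 0.955 0.297 -0.000 yang 107.3
(array([455.7, 365.9]), 112.9, 91.5, 16.5) 31.66673453146427
top disc (array([648.6,  30.9]), 74.4, 879, np.float64(38.2)) grip (array([649.4,  30.3]), 32.2, 278, np.float64(66.1))
side disc (array([647.9,  22.7]), 77.5, 608, np.float64(38.3)) grip (array([648.7,  24.9]), 33.1, 172, np.float64(65.6))
```

View pics/ktop.png

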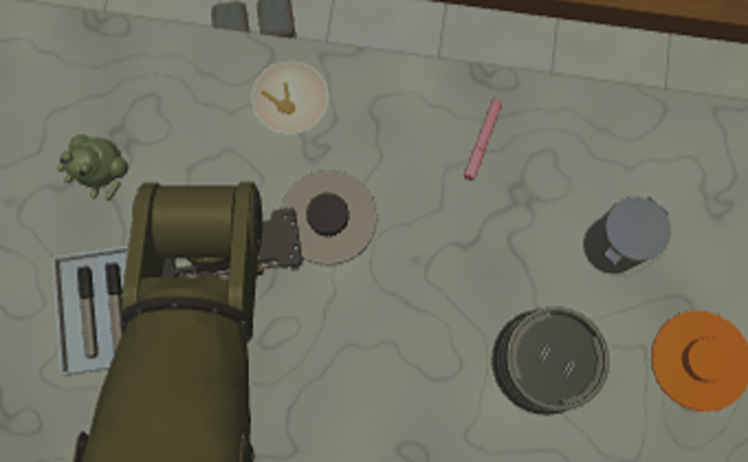

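View pics/kside.png

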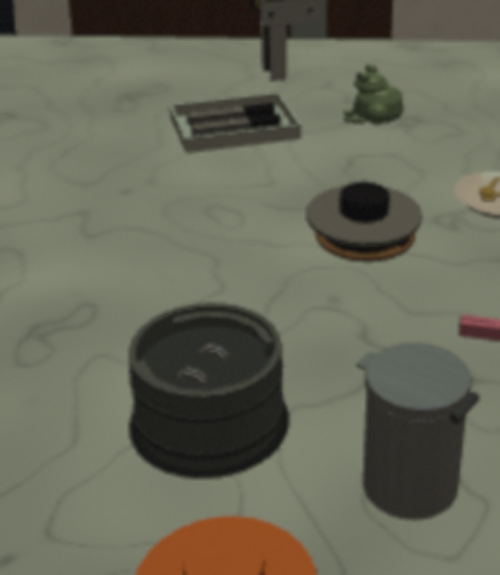

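```bash
python3 -c "
from h import *
print(manip.sign_off())"
```

```text
the job is handed in; nothing more can be done
None
```

The job is done and handed in at about 61 s. The lid is on the coaster, both binder clips are in the jar, and both marker pens are in the stand. The hand-in reported no verdict.

- **Lid:** I broke it loose with a short hard anticlockwise twist, turned it on and lifted it off. The first test lift still caught, with about 30 N of pull, so I lowered it, turned about 0.3 rad more, and it then came free. It lies grip up and flat: the disc top reads 38 mm in both cameras, as expected. From the camera fits I put it about 2–3 mm off the coaster's centre.
- **Clips:** Only two clips were there. Both stand inside the jar, below the rim.
- **Pens:** Only two grey pens were there. One had been knocked about 35 mm aside, so I measured its position again before picking it up. Both lie flat and lengthwise in the stand.
- **Left alone:** I never touched the frog, the steel canister, the orange look-alike lid or the pink pen.

**Check that disagreed:** the two cameras differed by about 6 mm in y. Gripping the lid showed the side camera to be nearly right, so I corrected the top camera's readings to match.

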